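Scan the job tag, then hold the cam lift at the top

TASK

Take the cordless barcode scanner out of its dock, aim its window squarely at the barcode tag on the cam lift fixture from about 8 cm away, hold it steady there for two seconds, and then stand the scanner back upright in its dock. Then, leaving the bushing, regulator and spanner alone, swing the fixture's cam lever up by its handle until the lift table is at its highest point, and finish the program while still holding the lever there: it springs back when let go, and past the top the table sinks again.

Things in the scene. Friction and masses are not known exactly. Their poses are not given: they have to be found in the camera images.
- scanner_mid (a point): centre of the cordless stick barcode scanner, grey plastic, 0.17 kg, standing upright on its window in the dock; the point lies on its axis in the handle, 78 mm above the scanning window. +z runs up the handle; the scanner looks along -z, out of the window in the middle of its flat underside. Head 62 x 46 mm (x, y), 37 mm tall; above it a straight handle 34 mm (x) by 28 mm (y), up to 155 mm above the window, to be gripped 45 to 145 mm above the window.
- dock: black shallow open tray fixed to the bench that the scanner stands in, 90 x 74 mm (x, y), rim 20 mm high, walls and floor 6 mm thick (inside 78 x 62 mm: 8 mm free all round the scanner's head when their axes are parallel). Origin: centre of its underside on the bench; the scanner's window rests 6 mm above it, with the scanner's x along the dock's x.
- fixture: cam lift fixture bolted to the bench: steel base plate reaching 100 mm to both sides of the origin in x, and from -180 to +120 mm in y; two bearing cheeks, lift table (top about 140 mm high, within 75 mm of the origin, carrying a roller bearing block up to 211 mm high, 222 mm when lifted). Origin: on the bench under the cam. Its front (-x) looks roughly to the robot. The lever swings in front of it and starts leaning to its +y side.
- tag: white barcode tag, 44 x 58 mm, on a sloped steel plate at the -y side of the fixture, 135 mm from its origin. Origin: centre of its face, 58 mm above the bench; +z is straight out of the face, 30 degrees off vertical, leaning to the fixture's front (-x).
- lever_grip (a point): middle of the lever's handle grip: a black round bar 18 mm thick, 90 mm long along the fixture's x, open to the front; this point lies 48 mm from the lever's arm. It can be pinched from above, fingers closing across it along the fixture's y; it then turns between the fingers as the lever swings. Axes turn with the lever.
- lever_axle (a point): point on the lever's hinge line, in the same upright plane as lever_grip; 85 mm above the bench. The hinge line runs along the fixture's x; the handle moves on a circle of radius 130 mm about this point. Fixed axes, those of the fixture.
- lever (a joint): cam lever angle, rad. 0: at its lower stop, leaning to the fixture's +y side, 25 degrees above level. Grows as the handle rises and swings over towards -y. The lift is highest at 1.135, when the lever stands straight up; beyond that the table sinks again (stop at 2.0). A spring and the load push it back to 0: about 6 to 10 N at the handle all along the swing.
- lift (a joint): height of the lift table above its lowest place, m: 0 at the start, 0.0115 at the highest point of the cam.
- bushing: loose steel flanged bushing, 84 mm wide and 75 mm tall, upright; leave alone. Origin: centre of its underside.
- regulator: loose air regulator, 50 mm aluminium block with a black knob, 75 mm tall; leave alone. Origin: centre of its underside.
- spanner: loose steel spanner lying on the bench, about 200 mm long; leave alone. Origin: under its middle.
There are look-alikes about, which are no part of the job. Of the things that look like the part that bears scanner_mid, the middle-sized one is meant.

How it is judged:
By the outcome, as a careful person would: the job done as asked, in the order asked, and still so for the second after the job is handed in, while the arm keeps its last pose, push and grip.
It also fails if it takes over 72 s, if anything falls off the work surface, if the arm or the gripper's body presses on something with over 40 N, if the wrist force passes 120 N, or if a joint passes its speed limit or range.

ROBOT

A 7-joint arm with a two-finger parallel gripper is mounted at the origin on the work surface. World frame = base frame: x ahead of the robot, y to its left, z up, the work surface at z = 0. Lengths are in m, angles in degrees, forces in N, time in s.
With the tool pointing down it reaches from about 0.4 to 0.85 m from the base axis. Payload 4.4 kg.
Tool frame: the origin (TCP) lies midway between the tips of the shut fingers; the grasp point (between the pads) lies 19 mm behind it; z points along the fingers, y is the line along which they close (so a half turn about z gives the same grasp; the last joint's range is limited). The gripper opens to 94 mm and grips with 3 to 60 N. Pads are 16 mm wide; open, the fingers measure 119 mm over their backs; the gripper's body (75 mm by 177 mm) begins 78 mm behind the grasp point.
Start: joints at [-74.301, 36.005, 2.206, 86.941, -1.547, 57.084, -1.146], TCP at [0.217, 0.613, 0.205] pointing down, gripper open.
Joint ranges: [-175.42, 175.42], [-21.48, 121.26], [-71.46, 75.88], [10.55, 141.38], [-63.04, 243.04], [13.31, 113.54], [-168.57, 168.57]. Speed limits (degrees/s): [147.25, 147.25, 180, 180, 180, 180, 180].

INTERFACE

Orientations are given as a 3x3 rotation matrix whose columns are the frame's x, y, z axes.
In Python, from station import ctrl gives the robot as it stands. The module is installed in compiled form; this text tells all that it offers.
- The arm moves only by the tool carry_out, never from a script. Its argument "deltas" is a list of rows, each an object with "xyz": the shift along the world's x, y, z in m, a list of three; "turn": the turn, a rotation vector about the world's x, y, z in rad, a list of three; "jaw": the closure, from 0 (fully open) to 1 (shut). In form: [{"xyz": [tx, ty, tz], "turn": [rx, ry, rz], "jaw": jaw}, ...]. A call has 1 to 5 rows; each row is the pose to reach, as a shift and turn from the pose commanded when the call began; what a row does not reach only later rows make up. A row lasts 1/12 s, in which the tool goes at most 41.7 mm and 7.16 degrees, less where a joint would pass 70% of its speed; a pose out of reach is approached as far as the arm can. A call with a gripper value outside its range is refused whole. The fingers move at their own pace and stop on an object; "force" is the grip in N (left out, the last holds). Time passes only in rows, so rows that repeat a pose let the fingers close. It gives the time, the measured TCP pose, the force, the opening and the grip force at its end, in the units of the state.
- ctrl.read_state(): the state, without advancing time (a new reading comes with each control period).
- ctrl.capture(name): name is "scene" or "top" or "wrist"; returns a dict with "image" (384x512x3 uint8, red, green, blue), "mtx" (3x3 intrinsics, pixels), "eye" and "attitude" of the camera in the world. Camera axes: x right, y down, z forward; pixel columns grow to the right and rows downward; lengths in m; the calibration is good to about 2 mm. A picture is of the moment at which its call begins. There is no depth.
- ctrl.finish_job(): hands the job in; it is judged then, once.
The state is a dict: "time": time; "joint_pos": joint angles; "joint_velocities": joint speeds; "effort": joint torques, N m; "ee_pos": TCP position; "eef_rot": TCP orientation; "ft_force": force on the tool from outside, world axes, zero at the start; "torque": the same for the moment, N m; "gripper_width": finger opening in m; "gripper_force": force on a finger pad.
Only numpy, scipy, OpenCV 4.12 (cv2) and the standard library are available. Lean on these libraries where they do the work, as an engineer would, in place of code of your own. Each camera call takes 0.05 s, during which the arm holds its last target. There are 200 camera calls.

## Working session

There is one attempt and no reset: what is moved stays moved. The work goes in short steps, Python scripts to look and compute and a tool call to move; the robot and the scene stay as the last step left them, time stands still between calls to the robot, and variables do not carry over. Pictures are saved under pics/ and viewed, at most 10 in all, crops included, and the job is handed in when it is done.

Besides the shell and the picture viewer there is one more tool, called as name([rows], argument=value, ...), one row to a line, values as JSON. carry_out: Moves the arm, as the interface text tells. Its arguments: {"type":"object","properties":{"deltas":{"type":"array"},"force":{"type":"number"}},"required":["deltas"]}

```bash
mkdir -p pics; cat > h.py <<'E'
import numpy as np, cv2
from station import ctrl
def cap(n,fn=None):
    c=ctrl.capture(n)
    if fn: cv2.imwrite('pics/'+fn,c['image'][:,:,::-1])
    return c
def ray(c,u,v):
    K=np.array(c['mtx']);d=np.array(c['attitude'])@np.linalg.solve(K,[u,v,1]);return np.array(c['eye']),d/np.linalg.norm(d)
def plane(c,u,v,z):
    e,d=ray(c,u,v);return e+d*(z-e[2])/d[2]
def tri(c1,p1,c2,p2):
    e,d=ray(c1,*p1);f,g=ray(c2,*p2)
    s=np.linalg.lstsq(np.c_[d,-g],f-e,rcond=None)[0]
    a=e+s[0]*d;b=f+s[1]*g;return (a+b)/2,np.linalg.norm(a-b)
def proj(c,P):
    p=np.array(c['mtx'])@(np.array(c['attitude']).T@(np.array(P)-c['eye']));return p[:2]/p[2]
E
python3 - <<'E'
from h import *
import pickle
a=cap('scene');b=cap('top')
pickle.dump((a,b),open('ab.pkl','wb'))
cv2.imwrite('pics/s.png',cv2.resize(a['image'][:,:,::-1],(800,600),interpolation=cv2.INTER_CUBIC))
cv2.imwrite('pics/t.png',cv2.resize(b['image'][:,:,::-1],(800,600),interpolation=cv2.INTER_CUBIC))
for c in(a,b):print(c['eye'],c['mtx'],c['attitude'])
s=ctrl.read_state();print(s['ee_pos'],s['eef_rot'],s['gripper_width'])
E
```

```text
[ 0.90736123 -0.52562257  1.27970642] [[402.70398536   0.         254.91944737]
 [  0.         402.70398536 192.07876331]
 [  0.           0.           1.        ]] [[ 0.87105147  0.41897857 -0.25637142]
 [ 0.49113049 -0.75114364  0.44110551]
 [-0.00775801 -0.51013742 -0.86005792]]
[0.46758551 0.08675329 1.40673619] [[412.02175416   0.         250.28724001]
 [  0.         412.02175416 196.63375496]
 [  0.           0.           1.        ]] [[-0.01805957 -0.99730555  0.07110203]
 [-0.99964701  0.01662446 -0.02072414]
 [ 0.01948627 -0.0714512  -0.99725373]]
[0.2164221  0.61229175 0.20467851] [[-9.42829679e-01  3.33274594e-01 -4.91905967e-04]
 [ 3.33274951e-01  9.42828357e-01 -1.58018426e-03]
 [-6.28523748e-05 -1.65378456e-03 -9.99998631e-01]] 0.09374112168575731
```

View pics/s.png

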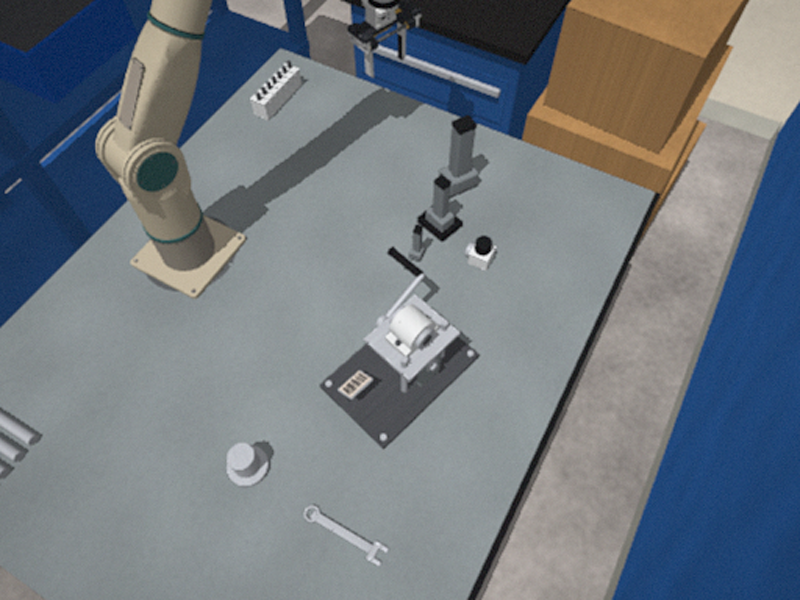

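View pics/t.png

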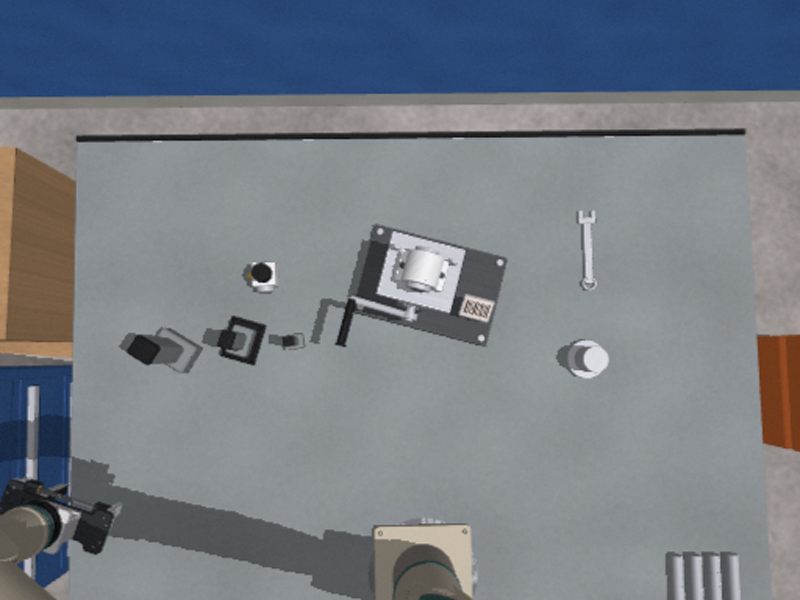

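The scene view shows the scanner in its dock at about (440,205) and the tag at (355,384). In the top view the dock is at (240,340), the lever grip at (345,323) and the tag at (477,308). The tall and tiny grey stands are look-alikes. I'll zoom in for pixel accuracy.

```bash
python3 - <<'E'
from h import *
import pickle
a,b=pickle.load(open('ab.pkl','rb'))
def crop(c,x0,x1,y0,y1,s,fn):
    im=cv2.resize(c['image'][y0:y1,x0:x1,::-1],None,fx=s,fy=s,interpolation=cv2.INTER_CUBIC)
    im=cv2.convertScaleAbs(im,alpha=1.6,beta=15)
    for k in range(0,x1-x0,20):cv2.putText(im,str(x0+k),(k*s,10),0,.35,(0,0,255));cv2.line(im,(k*s,12),(k*s,18),(0,0,255))
    for k in range(0,y1-y0,20):cv2.putText(im,str(y0+k),(0,k*s+4),0,.35,(0,255,0));cv2.line(im,(24,k*s),(30,k*s),(0,255,0))
    cv2.imwrite('pics/'+fn,im)
crop(b,130,330,135,230,4,'tc.png')
crop(a,195,315,70,290,1*2+0,'x.png')
im=a;crop(a,200,320,105,225,5,'sc.png')
E
```

```text
(no output)
```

View pics/tc.png

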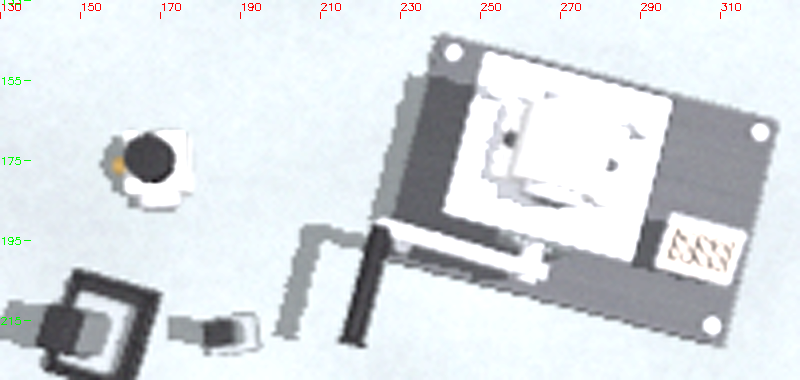

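View pics/sc.png

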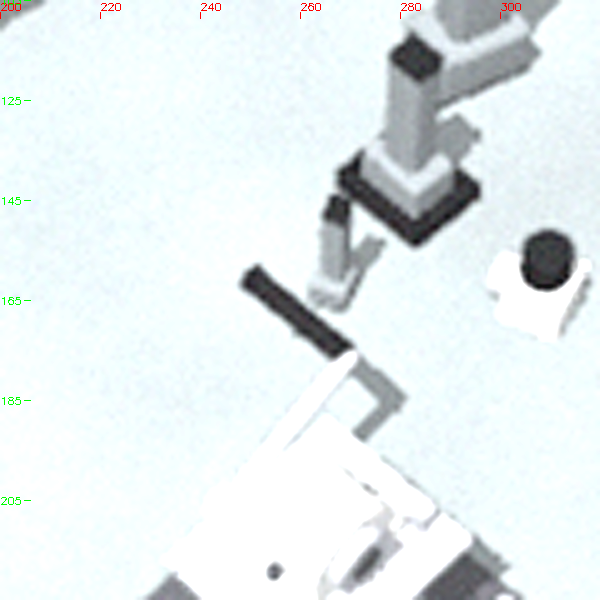

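```bash
python3 - <<'E'
from h import *
import pickle
a,b=pickle.load(open('ab.pkl','rb'))
np.set_printoptions(precision=4,suppress=True)
C=[plane(b,u,v,.012)[:2] for u,v in((239,143.5),(324,165),(310.5,222))]
print('corners',C,[np.linalg.norm(C[0]-C[1]),np.linalg.norm(C[1]-C[2])])
y=(C[0]-C[1]);y/=np.linalg.norm(y);x=np.array([y[1],-y[0]]);x2=C[1]-C[2];x2/=np.linalg.norm(x2)
print('y',y,'x',x,x2,'yaw',np.degrees(np.arctan2(x[1],x[0])),np.degrees(np.arctan2(x2[1],x2[0])))
R=np.c_[x,y]
o=np.mean([C[0]-R@[.1,.12],C[1]-R@[.1,-.18],C[2]-R@[-.1,-.18]],0);print('origin',o)
t=plane(b,305.5,197.5,.058)[:2];print('tag',t,'fix frame',R.T@(t-o))
for c,n,pt in((a,'scene',(227,246)),(b,'top',(305.5,197.5))):
    im=c['image'].astype(int)
print('tag tri',tri(b,(305.5,197.5),a,(227.2,246)))
for p,q in(((224,192),(268.5,175)),((218,219),(250,159.5))):
    P,e=tri(b,p,a,q);print('bar end',P,e,R.T@(P[:2]-o))
print('cap',tri(b,(145,216.5),a,(282.5,116)))
# dock mask
m=(b['image'].max(2)<60).astype(np.uint8);m[:, :130]=0;m[:195]=0;m[240:]=0;m[:,175:]=0
cs=cv2.findContours(m,0,1)[0];c=max(cs,key=cv2.contourArea);r=cv2.minAreaRect(c);print(r)
q=cv2.boxPoints(r);print(q);Q=[plane(b,*p,.02)[:2] for p in q];print(Q,[np.linalg.norm(Q[i]-Q[i-1]) for i in range(4)])
for p in((267,140.5),(296,143),(282.5,154)):print('dock scene',plane(a,*p,.02))
E
```

```text
corners [array([0.7501, 0.0931]), array([ 0.6714, -0.1967]), array([ 0.4774, -0.1448])] [np.float64(0.3002908199985318), np.float64(0.2008146625621025)]
y [0.2618 0.9651] x [ 0.9651 -0.2618] [ 0.966  -0.2586] yaw -15.17743839615585 -14.988364016460048
origin [0.6218 0.0032]
tag [ 0.5579 -0.1229] fix frame [-0.0287 -0.1384]
tag tri (array([ 0.5607, -0.1219,  0.053 ]), np.float64(0.006244924656102662))
bar end [0.5738 0.1413 0.137 ] 6.842662828579318e-05 [-0.0824  0.1208]
bar end [0.4908 0.1604 0.1469] 0.00039662966284171084 [-0.1675  0.1175]
cap (array([0.5021, 0.3794, 0.1578]), np.float64(0.0006096635797200884))
((153.2293701171875, 217.06881713867188), (26.148658752441406, 26.436006546020508), 16.699241638183594)
[[136.9083 225.9725]
 [144.5046 200.6514]
 [169.5505 208.1651]
 [161.9541 233.4863]]
[array([0.4745, 0.4384]), array([0.5589, 0.4132]), array([0.5322, 0.3296]), array([0.448 , 0.3552])] [np.float64(0.08736459192808765), np.float64(0.08800940955508013), np.float64(0.08777851980568728), np.float64(0.08799259313786194)]
dock scene [0.4575 0.3492 0.02  ]
dock scene [0.5626 0.3935 0.02  ]
dock scene [0.5409 0.3207 0.02  ]
```

```bash
python3 - <<'E'
from h import *
import pickle
a,b=pickle.load(open('ab.pkl','rb'))
np.set_printoptions(precision=4,suppress=True)
print('tall',tri(b,(91.5,224),a,(296,80)))
Q=[plane(b,*p,.02)[:2] for p in((148.75,202.5),(170,207.5),(162,233.5))]
print(Q,'dock c',(Q[0]+Q[2])/2)
d=Q[0]-Q[1];print(np.linalg.norm(d),np.degrees(np.arctan2(d[1],d[0])))
d=Q[1]-Q[2];print(np.linalg.norm(d),np.degrees(np.arctan2(d[1],d[0])))
w=cap('wrist');R=np.array(ctrl.read_state()['eef_rot']);s=ctrl.read_state()['ee_pos'];print(R.T@(w['eye']-s),R.T@w['attitude'],w['mtx'])
E
```

```text
tall (array([0.4818, 0.5227, 0.2034]), np.float64(0.00036657731652124176))
[array([0.5524, 0.399 ]), array([0.5344, 0.328 ]), array([0.448, 0.355])] dock c [0.5002 0.377 ]
0.07321422047117797 75.75949314570195
0.09054921617204098 -17.335416910602877
[ 0.0696  0.0001 -0.1797] [[ 0.0004 -0.9699 -0.2436]
 [ 1.      0.0002  0.0008]
 [-0.0008 -0.2436  0.9699]] [[282.3364   0.     255.0574]
 [  0.     282.3364 192.8379]
 [  0.       0.       1.    ]]
```

carry_out([
  {"xyz": [0,0,0.04],"turn": [0,0,0],"jaw": 0},
  {"xyz": [0.02,-0.02,0.075],"turn": [0,0,0],"jaw": 0},
  {"xyz": [0.05,-0.04,0.095],"turn": [0,0,0],"jaw": 0},
  {"xyz": [0.08,-0.065,0.1],"turn": [0,0,0],"jaw": 0},
  {"xyz": [0.11,-0.09,0.1],"turn": [0,0,0],"jaw": 0},
])

```text
time: 0.57
ee_pos: [0.3284, 0.523, 0.308]
eef_rot: [[-0.943, 0.332, 0.003], [0.332, 0.943, 0.004], [-0.001, 0.005, -1.0]]
ft_force: [1.0, 0.2, 0.5]
gripper_width: 0.0939
gripper_force: 0.0
```

carry_out([
  {"xyz": [0.03,-0.025,0],"turn": [0,0,0],"jaw": 0},
  {"xyz": [0.06,-0.05,0],"turn": [0,0,0],"jaw": 0},
  {"xyz": [0.09,-0.075,0],"turn": [0,0,0],"jaw": 0},
  {"xyz": [0.12,-0.1,0],"turn": [0,0,0],"jaw": 0},
  {"xyz": [0.145,-0.12,0],"turn": [0,0,0],"jaw": 0},
])

```text
time: 0.98
ee_pos: [0.4739, 0.3999, 0.3053]
eef_rot: [[-0.942, 0.335, 0.0], [0.335, 0.942, -0.001], [-0.001, -0.001, -1.0]]
ft_force: [0.6, 0.1, 1.4]
gripper_width: 0.094
gripper_force: 0.0
```

```bash
python3 - <<'E'
from h import *
c=cap('wrist');cv2.imwrite('pics/w1.png',cv2.convertScaleAbs(cv2.resize(c['image'][:,:,::-1],(768,576)),alpha=1.5,beta=10))
import pickle;pickle.dump(c,open('w1.pkl','wb'))
print(proj(c,[.502,.379,.161]),proj(c,[.5,.377,.02]))
E
```

```text
[246.21228796 210.25217474] [247.23584681 184.11758026]
```

View pics/w1.png

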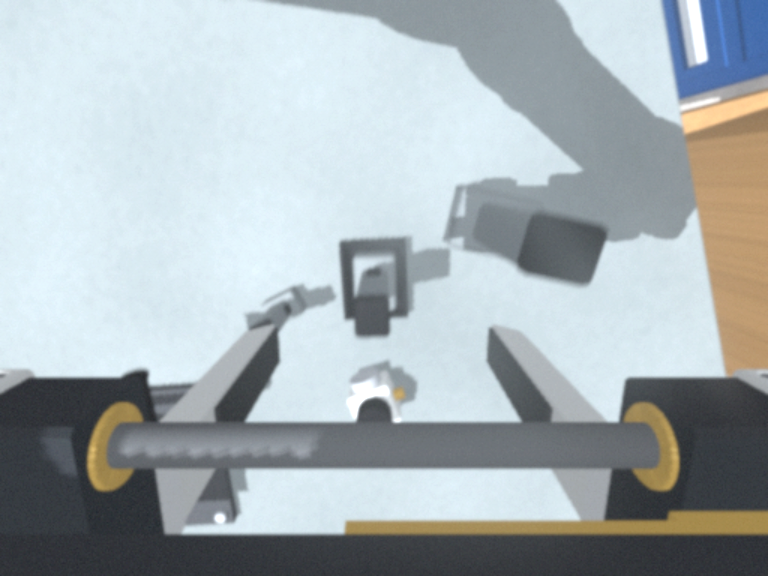

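The cap's top face is at about (248,210), within 2 px of the prediction. The dock edges are turned about +2.4° relative to the tool.

carry_out([
  {"xyz": [0.015,-0.011,-0.02],"turn": [0,0,0.02],"jaw": 0},
  {"xyz": [0.031,-0.022,-0.04],"turn": [0,0,0.04],"jaw": 0},
  {"xyz": [0.031,-0.022,-0.06],"turn": [0,0,0.04],"jaw": 0},
  {"xyz": [0.031,-0.022,-0.08],"turn": [0,0,0.04],"jaw": 0},
  {"xyz": [0.031,-0.022,-0.08],"turn": [0,0,0.04],"jaw": 0},
])

```text
time: 1.45
ee_pos: [0.5003, 0.3789, 0.2212]
eef_rot: [[-0.955, 0.296, -0.007], [0.296, 0.955, -0.005], [0.005, -0.007, -1.0]]
ft_force: [-1.1, 0.4, -0.6]
gripper_width: 0.0938
gripper_force: 0.0
```

```bash
python3 - <<'E'
from h import *
c=cap('wrist');s=ctrl.read_state();print(s['ee_pos'],s['eef_rot'])
im=c['image'];m=(im.max(2)<75).astype(np.uint8)
cv2.imwrite('pics/w2.png',cv2.convertScaleAbs(np.hstack([im[120:290,170:340,::-1],cv2.cvtColor(m[120:290,170:340]*150,8)]),alpha=1.5).repeat(2,0).repeat(2,1))
print(proj(c,[.502,.38,.161]))
E
```

```text
[0.50107959 0.38000491 0.22336748] [[-0.95539672  0.29529591 -0.00417541]
 [ 0.2953092   0.95539695 -0.0030251 ]
 [ 0.00309587 -0.00412321 -0.99998671]]
[256.79343103 204.83053105]
```

View pics/w2.png

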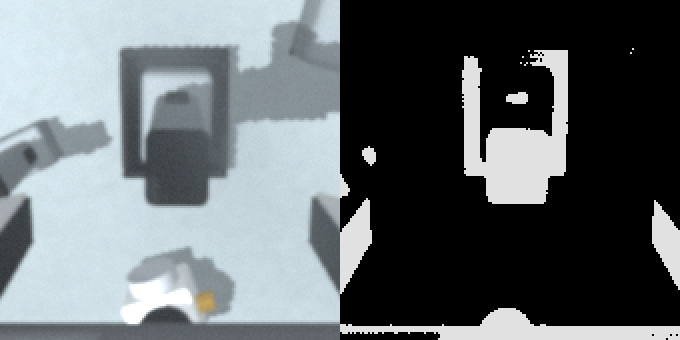

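The cap is at about (258.5,204) against a predicted (256.8,204.8), so it's about 1.5 mm off and square to the tool. I'll descend and grip.

carry_out([
  {"xyz": [0,0.001,-0.03],"turn": [0,0,0],"jaw": 0},
  {"xyz": [0,0.001,-0.06],"turn": [0,0,0],"jaw": 0},
  {"xyz": [0,0.001,-0.09],"turn": [0,0,0],"jaw": 0},
  {"xyz": [0,0.001,-0.112],"turn": [0,0,0],"jaw": 0},
  {"xyz": [0,0.001,-0.112],"turn": [0,0,0],"jaw": 0},
])

```text
time: 1.92
ee_pos: [0.5002, 0.3809, 0.1104]
eef_rot: [[-0.956, 0.295, -0.005], [0.295, 0.956, -0.004], [0.004, -0.005, -1.0]]
ft_force: [-0.3, -0.4, -0.6]
gripper_width: 0.0939
gripper_force: 0.0
```

carry_out([
  {"xyz": [0,0,0],"turn": [0,0,0],"jaw": 0.5},
  {"xyz": [0,0,0],"turn": [0,0,0],"jaw": 0.8},
  {"xyz": [0,0,0],"turn": [0,0,0],"jaw": 1},
  {"xyz": [0,0,0],"turn": [0,0,0],"jaw": 1},
  {"xyz": [0,0,0],"turn": [0,0,0],"jaw": 1},
], force=30)

```text
time: 2.33
ee_pos: [0.5033, 0.3824, 0.115]
eef_rot: [[-0.955, 0.295, 0.002], [0.295, 0.955, 0.002], [-0.001, 0.002, -1.0]]
ft_force: [-0.2, -0.9, 0.0]
gripper_width: 0.0641
gripper_force: 0.0
```

carry_out([
  {"xyz": [0,0,0],"turn": [0,0,0],"jaw": 1},
  {"xyz": [0,0,0],"turn": [0,0,0],"jaw": 1},
  {"xyz": [0,0,0],"turn": [0,0,0],"jaw": 1},
])

```text
time: 2.58
ee_pos: [0.5027, 0.3819, 0.1137]
eef_rot: [[-0.955, 0.295, 0.0], [0.295, 0.955, 0.0], [-0.0, 0.0, -1.0]]
ft_force: [0.5, -0.7, 1.1]
gripper_width: 0.0439
gripper_force: 0.0
```

carry_out([
  {"xyz": [0,0,0],"turn": [0,0,0],"jaw": 1},
  {"xyz": [0,0,0],"turn": [0,0,0],"jaw": 1},
  {"xyz": [0,0,0],"turn": [0,0,0],"jaw": 1},
  {"xyz": [0,0,0],"turn": [0,0,0],"jaw": 1},
  {"xyz": [0,0,0],"turn": [0,0,0],"jaw": 1},
])

```text
time: 3.0
ee_pos: [0.5025, 0.3817, 0.1134]
eef_rot: [[-0.955, 0.295, -0.0], [0.295, 0.955, -0.0], [0.0, -0.0, -1.0]]
ft_force: [0.6, 0.3, 0.2]
gripper_width: 0.0279
gripper_force: 30.0
```

```bash
python3 - <<'E'
from h import *
s=ctrl.read_state();print(s['ee_pos'],s['eef_rot'],s['gripper_width'],s['gripper_force'],s['joint_pos'],s['ft_force'])
E
```

```text
[0.50254011 0.38169272 0.11335469] [[-9.55382371e-01  2.95371719e-01 -2.70851523e-04]
 [ 2.95371795e-01  9.55382337e-01 -3.04917235e-04]
 [ 1.68702833e-04 -3.71314452e-04 -9.99999917e-01]] 0.027851887714070035 29.977892339229584 [-41.76345197  40.51685569   3.30992601  95.11456498  -3.06352141
  44.47986803  35.7618535 ] [0.63332596 0.32042237 0.22827765]
```

carry_out([
  {"xyz": [0,0,0.025],"turn": [0,0,0],"jaw": 1},
  {"xyz": [0,0,0.065],"turn": [0,0,0],"jaw": 1},
  {"xyz": [0,0,0.105],"turn": [0,0,0],"jaw": 1},
  {"xyz": [0,0,0.145],"turn": [0,0,0],"jaw": 1},
  {"xyz": [0,0,0.18],"turn": [0,0,0],"jaw": 1},
])

```text
time: 3.42
ee_pos: [0.5026, 0.3818, 0.2958]
eef_rot: [[-0.955, 0.295, 0.001], [0.295, 0.955, 0.001], [-0.0, 0.001, -1.0]]
ft_force: [-0.6, -0.2, -2.6]
gripper_width: 0.0279
gripper_force: 30.0
```

carry_out([
  {"xyz": [0,-0.015,0.02],"turn": [0,0,0],"jaw": 1},
  {"xyz": [0,-0.045,0.02],"turn": [0,0,0],"jaw": 1},
  {"xyz": [-0.005,-0.08,0.02],"turn": [0,0,0],"jaw": 1},
  {"xyz": [-0.01,-0.115,0.02],"turn": [0,0,0],"jaw": 1},
  {"xyz": [-0.015,-0.15,0.02],"turn": [0,0,0],"jaw": 1},
])

```text
time: 3.83
ee_pos: [0.4868, 0.2302, 0.3131]
eef_rot: [[-0.956, 0.295, -0.001], [0.295, 0.956, -0.0], [0.001, -0.001, -1.0]]
ft_force: [-0.3, -0.1, -2.9]
gripper_width: 0.0279
gripper_force: 30.0
```

carry_out([
  {"xyz": [-0.005,-0.035,0],"turn": [0,0,0],"jaw": 1},
  {"xyz": [-0.01,-0.07,0],"turn": [0,0,0],"jaw": 1},
  {"xyz": [-0.014,-0.105,0],"turn": [0,0,0],"jaw": 1},
  {"xyz": [-0.02,-0.14,0],"turn": [0,0,0],"jaw": 1},
  {"xyz": [-0.02,-0.175,0],"turn": [0,0,0],"jaw": 1},
])

```text
time: 4.25
ee_pos: [0.4659, 0.0553, 0.3133]
eef_rot: [[-0.956, 0.295, -0.001], [0.295, 0.956, 0.0], [0.001, -0.0, -1.0]]
ft_force: [0.3, -0.2, -1.8]
gripper_width: 0.0278
gripper_force: 30.0
```

carry_out([
  {"xyz": [0,-0.035,0],"turn": [0,0,0],"jaw": 1},
  {"xyz": [0,-0.07,0],"turn": [-0.0275,-0.101,0],"jaw": 1},
  {"xyz": [0,-0.105,0],"turn": [-0.055,-0.202,0],"jaw": 1},
  {"xyz": [0,-0.135,0],"turn": [-0.082,-0.303,0],"jaw": 1},
  {"xyz": [0,-0.153,0],"turn": [-0.109,-0.404,0],"jaw": 1},
])

```text
time: 4.67
ee_pos: [0.4667, -0.0995, 0.3139]
eef_rot: [[-0.869, 0.296, 0.396], [0.276, 0.955, -0.109], [-0.411, 0.015, -0.912]]
ft_force: [0.2, -0.9, -2.6]
gripper_width: 0.0278
gripper_force: 30.0
```

carry_out([
  {"xyz": [0,0,-0.015],"turn": [-0.0274,-0.1015,0],"jaw": 1},
  {"xyz": [0,0,-0.03],"turn": [-0.0274,-0.1015,0],"jaw": 1},
  {"xyz": [0,0,-0.045],"turn": [-0.0274,-0.1015,0],"jaw": 1},
  {"xyz": [0,0,-0.05],"turn": [-0.0274,-0.1015,0],"jaw": 1},
  {"xyz": [0,0,-0.05],"turn": [-0.0274,-0.1015,0],"jaw": 1},
])

```text
time: 5.08
ee_pos: [0.4645, -0.0977, 0.2664]
eef_rot: [[-0.833, 0.292, 0.47], [0.256, 0.957, -0.14], [-0.49, 0.004, -0.872]]
ft_force: [0.8, -0.1, -1.9]
gripper_width: 0.0277
gripper_force: 30.0
```

```bash
python3 - <<'E'
from h import *
import pickle
np.set_printoptions(precision=4,suppress=True)
c=cap('wrist');s=ctrl.read_state();pickle.dump((c,s),open('w3.pkl','wb'));print(s['ee_pos'],s['eef_rot'],s['gripper_width'],s['joint_pos'])
im=cv2.resize(c['image'][:,:,::-1],(768,576));cv2.imwrite('pics/w3.png',cv2.convertScaleAbs(im,alpha=1.3))
print(proj(c,[.5585,-.121,.058]))
E
```

```text
[ 0.464  -0.0982  0.2657] [[-0.833   0.2932  0.4693]
 [ 0.2581  0.956  -0.1392]
 [-0.4894  0.0052 -0.872 ]] 0.028020014606394947 [ 22.4622   5.9758 -20.7349 135.8137  42.4615  13.3789  35.8579]
[257.7099 158.6398]
```

View pics/w3.png

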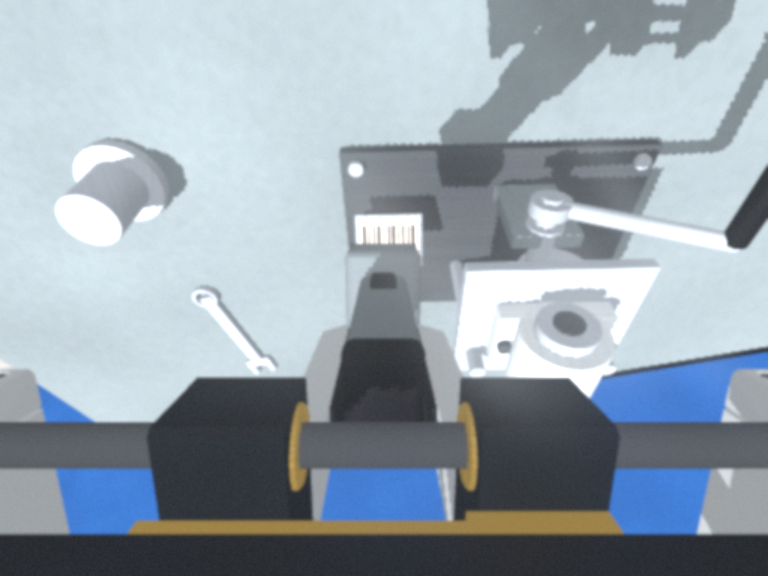

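The tag's front edge is visible at row 214 (columns 355–422, scaled image), with the scanner's head below it and nearly aligned. Joint 6 is at its lower limit, 0.7° short of the tilt. I'll fit a simple kinematic model to see how to reach the pose.

```bash
cat > kin.py <<'E'
import numpy as np
from scipy.spatial.transform import Rotation as Ro
def fk(q,p=(.36,.42,.4,.36)):
    h,a,b,c=p[:4];r=np.radians
    Z=lambda t:Ro.from_euler('z',t,degrees=True).as_matrix();Y=lambda t:Ro.from_euler('y',t,degrees=True).as_matrix()
    s=p[4:] if len(p)>4 else (1,1,1,1,0)
    R=Z(s[0]*q[0]+s[4])@Y(q[1]);P=np.array([0,0,h])+R@[0,0,a]
    R=R@Z(s[1]*q[2])@Y(q[3]);P=P+R@[0,0,b]
    R=R@Z(s[2]*q[4])@Y(q[5])
    P=P+R@[0,0,c];return P,R@Z(s[3]*q[6])
E
python3 - <<'E'
from h import *
from kin import *
import pickle,itertools
from scipy.optimize import least_squares
np.set_printoptions(precision=4,suppress=True)
c,s=pickle.load(open('w3.pkl','rb'))
n=np.array([-.4827,.1302,.866]);t=np.array([-.9655*.866,.2605*.866,-.5])
T=np.array([.5585,-.121,.058]);print('front edge pred',proj(c,T+.022*t),proj(c,T+.022*t+.0005),'meas',388.5/1.5,214/1.5)
D=[([-74.301,36.005,2.206,86.941,-1.547,57.084,-1.146],np.array([.2164,.6123,.2047]),np.array([[-.94283,.33327,0],[.33327,.94283,-.0016],[0,-.0016,-1]])),
([-41.76345197,40.51685569,3.30992601,95.11456498,-3.06352141,44.47986803,35.7618535],np.array([.50254,.38169,.11335]),np.array([[-.95538,.29537,0],[.29537,.95538,0],[0,0,-1]])),
(s['joint_pos'],np.array(s['ee_pos']),np.array(s['eef_rot']))]
best=[]
for sg in itertools.product([1,-1],repeat=4):
    def f(x):
        o=[]
        for q,P,R in D:
            p,r=fk(q,list(x[:4])+list(sg)+[x[4]]);o+=list(p-P)+list((r[:,2]-R[:,2])*.3)
        return o
    for o0 in(0,90,180,-90):
        r=least_squares(f,[.36,.42,.4,.36,o0],x_scale=[.1,.1,.1,.1,50]);best.append((r.cost,sg,r.x,r.fun.reshape(3,6)))
best.sort(key=lambda b:b[0])
for b in best[:3]:print(*b)
x=best[0]
print(fk(s['joint_pos'],list(x[2][:4])+list(x[1])+[x[2][4]])[1],s['eef_rot'])
E
```

```text
front edge pred [257.2806 143.243 ] [257.7197 143.6351] meas 259.0 142.66666666666666
3.923570899763411e-05 (-1, -1, -1, 1) [ 0.333   0.5648  0.3779  0.3805 -2.6201] [[ 0.0013 -0.0008 -0.0007 -0.      0.0005  0.    ]
 [ 0.0002 -0.0005 -0.0013 -0.0001 -0.0001  0.    ]
 [ 0.0011  0.0048  0.002  -0.0021 -0.0064 -0.    ]]
3.923570899763411e-05 (-1, -1, -1, -1) [ 0.333   0.5648  0.3779  0.3805 -2.6201] [[ 0.0013 -0.0008 -0.0007 -0.      0.0005  0.    ]
 [ 0.0002 -0.0005 -0.0013 -0.0001 -0.0001  0.    ]
 [ 0.0011  0.0048  0.002  -0.0021 -0.0064 -0.    ]]
3.923570899763506e-05 (-1, -1, -1, 1) [ 0.333   0.5648  0.3779  0.3805 -2.6201] [[ 0.0013 -0.0008 -0.0007 -0.      0.0005  0.    ]
 [ 0.0002 -0.0005 -0.0013 -0.0001 -0.0001  0.    ]
 [ 0.0011  0.0048  0.002  -0.0021 -0.0064 -0.    ]]
[[-0.8845  0.0623  0.4624]
 [-0.0144  0.9869 -0.1605]
 [-0.4664 -0.1486 -0.872 ]] [[-0.833   0.2932  0.4693]
 [ 0.2581  0.956  -0.1392]
 [-0.4894  0.0052 -0.872 ]]
```

```bash
python3 - <<'E'
from kin import *
import pickle
from scipy.optimize import least_squares
np.set_printoptions(precision=3,suppress=True)
p=[.333,.5648,.3779,.3805,-1,-1,-1,1,-2.62]
lo=np.array([-175.42,-21.48,-71.46,10.55,-63.04,13.31]);hi=np.array([175.42,121.26,75.88,141.38,243.04,113.54])
n=np.array([-.4827,.1302,.866]);tag=np.array([.558,-.119,.058])
rng=np.random.default_rng(0)
for d in(.08,):
  P=tag+(d+.1074)*n;sol=[]
  for k in range(150):
    def f(q):
        a,r=fk(list(q)+[0],p);return np.r_[(a-P)*10,(r[:,2]+n)*3]
    q0=lo+(hi-lo)*rng.random(6)
    r=least_squares(f,q0,bounds=(lo,hi),x_scale=30)
    if r.cost<1e-6:sol.append(r.x)
  sol=sorted(sol,key=lambda q:q[2]);print(d,len(sol))
  for q in sol[::max(1,len(sol)//12)]:print(q,'margin',min((q-lo).min(),(hi-q).min()))
E
```

```text
0.08 87
[ 57.925  23.939 -71.46  141.095  92.341  31.618] margin 5.4378077152250626e-08
[ 57.895  23.903 -71.39  141.095  92.354  31.562] margin 0.07000193581065162
[ 57.622  23.582 -70.754 141.095  92.477  31.056] margin 0.2854193973608119
[ 54.692  20.875 -64.703 141.095  93.662  26.69 ] margin 0.28541939854872567
[ 50.586  18.372 -57.575 141.095  95.12   22.433] margin 0.2854193975966268
[ 46.239  16.56  -50.882 141.095  96.597  19.115] margin 0.28541939794595805
[ 42.762  15.479 -45.89  141.095  97.803  16.972] margin 0.2854193981714843
[ 40.372  14.87  -42.589 141.095  98.668  15.681] margin 0.28541939751525547
[ 38.393  14.431 -39.914 141.095  99.417  14.698] margin 0.2854194032429973
[ 37.198  14.191 -38.322 141.095  99.887  14.137] margin 0.28541949691734203
[ 36.507  14.06  -37.408 141.095 100.165  13.823] margin 0.28541952094843737
[ 36.139  13.992 -36.923 141.095 100.316  13.658] margin 0.2854194528408698
[ 35.391  13.859 -35.942 141.095 100.628  13.329] margin 0.01899964740783666
```

carry_out([
  {"xyz": [0,0.002,-0.01],"turn": [0,0,0],"jaw": 1},
  {"xyz": [0,0.002,-0.02],"turn": [0,0,0],"jaw": 1},
  {"xyz": [0,0.002,-0.03],"turn": [0,0,0],"jaw": 1},
  {"xyz": [0,0.002,-0.038],"turn": [0,0,0],"jaw": 1},
  {"xyz": [0,0.002,-0.04],"turn": [0,0,0],"jaw": 1},
])

```text
time: 5.55
ee_pos: [0.464, -0.097, 0.2254]
eef_rot: [[-0.833, 0.294, 0.468], [0.258, 0.956, -0.141], [-0.489, 0.003, -0.872]]
ft_force: [-0.2, -0.3, -1.3]
gripper_width: 0.0278
gripper_force: 30.0
```

carry_out([
  {"xyz": [0,0,0],"turn": [0,0,0],"jaw": 1},
  {"xyz": [0,0,0],"turn": [0,0,0],"jaw": 1},
  {"xyz": [0,0,0],"turn": [0,0,0],"jaw": 1},
])

```text
time: 5.8
ee_pos: [0.4654, -0.0965, 0.2274]
eef_rot: [[-0.832, 0.293, 0.471], [0.257, 0.956, -0.141], [-0.492, 0.004, -0.871]]
ft_force: [0.1, -0.0, -2.1]
gripper_width: 0.0277
gripper_force: 30.0
```

```bash
cat > chk.py <<'E'
from h import *
np.set_printoptions(precision=4,suppress=True)
s=ctrl.read_state();R=np.array(s['eef_rot']);P=np.array(s['ee_pos'])
n=np.array([-.4827,.1302,.866]);tag=np.array([.558,-.119,.058])
w=P+.1074*R[:,2]-tag;d=w@n
hit=w+R[:,2]*d/-(R[:,2]@n)
print(s['time'],P,R[:,2],'q',s['joint_pos'],'\nneed',tag+.1874*n-P,'turn',np.cross(R[:,2],-n),'dist',d,'ang',np.degrees(np.arccos(-R[:,2]@n)),'ray miss',hit,np.linalg.norm(hit),s['ft_force'],s['gripper_width'])
E
python3 chk.py
```

```text
5.8 [ 0.4654 -0.0965  0.2274] [ 0.4712 -0.1409 -0.8707] q [ 28.9751  11.8014 -30.6267 139.2992  83.3098  13.9805  -6.2312] 
need [ 0.0021  0.0019 -0.0071] turn [ 0.0086 -0.0122  0.0066] dist 0.08692497553002791 ang 1.0880644394657455 ray miss [-0.001  -0.0048  0.0002] 0.004950258673811741 [ 0.1171 -0.0339 -2.0672] 0.027719280114327744
```

carry_out([
  {"xyz": [0.001,0.001,-0.003],"turn": [0.004,-0.006,0.003],"jaw": 1},
  {"xyz": [0.002,0.002,-0.006],"turn": [0.009,-0.012,0.007],"jaw": 1},
  {"xyz": [0.002,0.002,-0.006],"turn": [0.009,-0.012,0.007],"jaw": 1},
  {"xyz": [0.002,0.002,-0.006],"turn": [0.009,-0.012,0.007],"jaw": 1},
])

```text
time: 6.13
ee_pos: [0.4672, -0.0946, 0.2213]
eef_rot: [[-0.828, 0.286, 0.482], [0.256, 0.958, -0.13], [-0.499, 0.016, -0.866]]
ft_force: [0.2, -0.4, -2.8]
gripper_width: 0.0279
gripper_force: 30.0
```

```bash
python3 chk.py; python3 - <<'E'
from h import *
c=cap('scene');im=c['image'][:,:,::-1]
cv2.imwrite('pics/s4.png',cv2.resize(im[150:290,150:330],(720,560),interpolation=2))
E
```

```text
6.1333 [ 0.4672 -0.0946  0.2213] [ 0.4823 -0.1298 -0.8663] q [ 30.5544  12.9661 -32.3634 140.2015  93.3293  14.0557 -15.9433] 
need [ 0.0003  0.     -0.001 ] turn [-0.0004 -0.0005 -0.0001] dist 0.08099989234613211 ang 0.5529176609076057 ray miss [ 0.0001 -0.0001  0.0001] 0.00014248540105329805 [ 0.2092 -0.3617 -2.7559] 0.02789824328348022
```

View pics/s4.png

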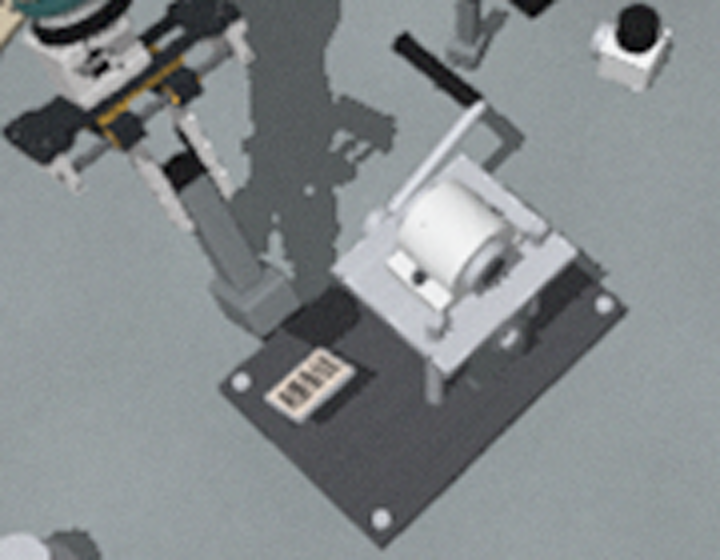

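The scanner at about (255,300) points at the tag at (310,385) and is straight in the hand. Holding for 2.5 s.

carry_out([
  {"xyz": [0,0,0],"turn": [0,0,0],"jaw": 1},
  {"xyz": [0,0,0],"turn": [0,0,0],"jaw": 1},
  {"xyz": [0,0,0],"turn": [0,0,0],"jaw": 1},
  {"xyz": [0,0,0],"turn": [0,0,0],"jaw": 1},
  {"xyz": [0,0,0],"turn": [0,0,0],"jaw": 1},
])

```text
time: 6.6
ee_pos: [0.4673, -0.0945, 0.2212]
eef_rot: [[-0.828, 0.286, 0.482], [0.256, 0.958, -0.129], [-0.499, 0.016, -0.866]]
ft_force: [0.4, -0.1, -2.2]
gripper_width: 0.0275
gripper_force: 30.0
```

carry_out([
  {"xyz": [0,0,0],"turn": [0,0,0],"jaw": 1},
  {"xyz": [0,0,0],"turn": [0,0,0],"jaw": 1},
  {"xyz": [0,0,0],"turn": [0,0,0],"jaw": 1},
  {"xyz": [0,0,0],"turn": [0,0,0],"jaw": 1},
  {"xyz": [0,0,0],"turn": [0,0,0],"jaw": 1},
])

```text
time: 7.02
ee_pos: [0.4673, -0.0945, 0.2211]
eef_rot: [[-0.828, 0.286, 0.482], [0.256, 0.958, -0.129], [-0.499, 0.016, -0.866]]
ft_force: [0.2, -0.6, -2.4]
gripper_width: 0.0283
gripper_force: 30.0
```

carry_out([
  {"xyz": [0,0,0],"turn": [0,0,0],"jaw": 1},
  {"xyz": [0,0,0],"turn": [0,0,0],"jaw": 1},
  {"xyz": [0,0,0],"turn": [0,0,0],"jaw": 1},
  {"xyz": [0,0,0],"turn": [0,0,0],"jaw": 1},
  {"xyz": [0,0,0],"turn": [0,0,0],"jaw": 1},
])

```text
time: 7.43
ee_pos: [0.4673, -0.0945, 0.2211]
eef_rot: [[-0.828, 0.286, 0.482], [0.256, 0.958, -0.129], [-0.499, 0.016, -0.866]]
ft_force: [0.5, -0.7, -2.0]
gripper_width: 0.0276
gripper_force: 30.0
```

carry_out([
  {"xyz": [0,0,0],"turn": [0,0,0],"jaw": 1},
  {"xyz": [0,0,0],"turn": [0,0,0],"jaw": 1},
  {"xyz": [0,0,0],"turn": [0,0,0],"jaw": 1},
  {"xyz": [0,0,0],"turn": [0,0,0],"jaw": 1},
  {"xyz": [0,0,0],"turn": [0,0,0],"jaw": 1},
])

```text
time: 7.85
ee_pos: [0.4673, -0.0945, 0.2211]
eef_rot: [[-0.828, 0.286, 0.482], [0.256, 0.958, -0.129], [-0.499, 0.016, -0.866]]
ft_force: [0.4, 0.3, -2.1]
gripper_width: 0.0283
gripper_force: 30.0
```

carry_out([
  {"xyz": [0,0,0],"turn": [0,0,0],"jaw": 1},
  {"xyz": [0,0,0],"turn": [0,0,0],"jaw": 1},
  {"xyz": [0,0,0],"turn": [0,0,0],"jaw": 1},
  {"xyz": [0,0,0],"turn": [0,0,0],"jaw": 1},
  {"xyz": [0,0,0],"turn": [0,0,0],"jaw": 1},
])

```text
time: 8.27
ee_pos: [0.4673, -0.0945, 0.2211]
eef_rot: [[-0.828, 0.286, 0.482], [0.256, 0.958, -0.129], [-0.499, 0.016, -0.866]]
ft_force: [0.6, 0.3, -1.7]
gripper_width: 0.0279
gripper_force: 30.0
```

carry_out([
  {"xyz": [0,0,0],"turn": [0,0,0],"jaw": 1},
  {"xyz": [0,0,0],"turn": [0,0,0],"jaw": 1},
  {"xyz": [0,0,0],"turn": [0,0,0],"jaw": 1},
  {"xyz": [0,0,0],"turn": [0,0,0],"jaw": 1},
  {"xyz": [0,0,0],"turn": [0,0,0],"jaw": 1},
])

```text
time: 8.68
ee_pos: [0.4673, -0.0945, 0.2211]
eef_rot: [[-0.828, 0.286, 0.482], [0.256, 0.958, -0.129], [-0.499, 0.016, -0.866]]
ft_force: [0.9, -0.5, -2.1]
gripper_width: 0.0276
gripper_force: 30.0
```

```bash
python3 chk.py; cat > back.py <<'E'
from h import *
from scipy.spatial.transform import Rotation as Ro
np.set_printoptions(precision=4,suppress=True)
s=ctrl.read_state();R=np.array(s['eef_rot'])
G=np.array([[-.95538,.29537,0],[.29537,.95538,0],[0,0,-1]])
print('to dock',np.array([.5025,.3817,.1134])-s['ee_pos'],'turn',Ro.from_matrix(G@R.T).as_rotvec(),'q',s['joint_pos'],s['ft_force'],s['gripper_width'],s['gripper_force'],s['time'])
E
python3 back.py
```

```text
8.6833 [ 0.4673 -0.0945  0.2211] [ 0.4824 -0.1293 -0.8664] q [ 30.5933  13.0037 -32.4173 140.2182  93.5168  14.0625 -16.1353] 
need [ 0.0003 -0.0001 -0.0008] turn [-0.0008 -0.0005 -0.0004] dist 0.08081833586155913 ang 0.554533386209874 ray miss [0.     0.0002 0.    ] 0.00017559672391182944 [ 0.9453 -0.4804 -2.1113] 0.027624603939161864
to dock [ 0.0352  0.4762 -0.1077] turn [ 0.1368  0.5047 -0.0052] q [ 30.5933  13.0037 -32.4173 140.2182  93.5168  14.0625 -16.1353] [ 0.9453 -0.4804 -2.1113] 0.027624603939161864 29.999576210975647 8.6833
```

carry_out([
  {"xyz": [0,0,0.02],"turn": [0,0,0],"jaw": 1},
  {"xyz": [0,0,0.04],"turn": [0.034,0.126,-0.001],"jaw": 1},
  {"xyz": [0,0,0.06],"turn": [0.064,0.235,-0.002],"jaw": 1},
  {"xyz": [0,0,0.08],"turn": [0.092,0.34,-0.003],"jaw": 1},
  {"xyz": [0,0,0.092],"turn": [0.117,0.43,-0.004],"jaw": 1},
])

```text
time: 9.1
ee_pos: [0.4718, -0.1253, 0.2752]
eef_rot: [[-0.859, 0.342, 0.38], [0.285, 0.938, -0.199], [-0.424, -0.063, -0.903]]
ft_force: [0.3, -1.7, -1.9]
gripper_width: 0.0281
gripper_force: 30.0
```

carry_out([
  {"xyz": [0,0.02,0],"turn": [0.01,0.035,0],"jaw": 1},
  {"xyz": [0,0.05,0],"turn": [0.02,0.075,-0.001],"jaw": 1},
  {"xyz": [0.0,0.085,0],"turn": [0.02,0.075,-0.001],"jaw": 1},
  {"xyz": [0.0,0.12,0],"turn": [0.02,0.075,-0.001],"jaw": 1},
  {"xyz": [0.005,0.155,0],"turn": [0.02,0.075,-0.001],"jaw": 1},
])

```text
time: 9.52
ee_pos: [0.4779, 0.0306, 0.276]
eef_rot: [[-0.886, 0.339, 0.316], [0.294, 0.938, -0.183], [-0.358, -0.069, -0.931]]
ft_force: [0.6, 0.6, -2.5]
gripper_width: 0.0275
gripper_force: 30.0
```

carry_out([
  {"xyz": [0.005,0.035,0],"turn": [0,0,0],"jaw": 1},
  {"xyz": [0.01,0.07,0],"turn": [0,0,0],"jaw": 1},
  {"xyz": [0.015,0.105,0],"turn": [0,0,0],"jaw": 1},
  {"xyz": [0.02,0.14,0],"turn": [0,0,0],"jaw": 1},
  {"xyz": [0.025,0.175,0],"turn": [0,0,0],"jaw": 1},
])

```text
time: 9.93
ee_pos: [0.5036, 0.2065, 0.2757]
eef_rot: [[-0.887, 0.338, 0.316], [0.293, 0.939, -0.182], [-0.358, -0.069, -0.931]]
ft_force: [1.3, 0.4, -0.6]
gripper_width: 0.0276
gripper_force: 30.0
```

carry_out([
  {"xyz": [0.003,0.035,0],"turn": [0,0,0],"jaw": 1},
  {"xyz": [0.005,0.07,0],"turn": [0,0,0],"jaw": 1},
  {"xyz": [0.005,0.105,0],"turn": [0,0,0],"jaw": 1},
  {"xyz": [0.005,0.135,0],"turn": [0,0,0],"jaw": 1},
  {"xyz": [0.005,0.146,0],"turn": [0,0,0],"jaw": 1},
])

```text
time: 10.35
ee_pos: [0.5073, 0.3567, 0.2752]
eef_rot: [[-0.889, 0.333, 0.315], [0.29, 0.941, -0.176], [-0.355, -0.065, -0.933]]
ft_force: [0.6, 0.8, -2.5]
gripper_width: 0.0278
gripper_force: 30.0
```

carry_out([
  {"xyz": [0,0,-0.03],"turn": [0,0,0],"jaw": 1},
  {"xyz": [0,0,-0.06],"turn": [0,0,0],"jaw": 1},
  {"xyz": [0,0,-0.09],"turn": [0,0,0],"jaw": 1},
  {"xyz": [0,0,-0.12],"turn": [0,0,0],"jaw": 1},
  {"xyz": [0,0,-0.12],"turn": [0,0,0],"jaw": 1},
])

```text
time: 10.77
ee_pos: [0.5067, 0.347, 0.1502]
eef_rot: [[-0.889, 0.338, 0.309], [0.291, 0.938, -0.189], [-0.354, -0.078, -0.932]]
ft_force: [-0.9, -1.1, -2.2]
gripper_width: 0.028
gripper_force: 30.0
```

```bash
python3 back.py
```

```text
to dock [-0.0042  0.0347 -0.0368] turn [0.1881 0.3194 0.0314] q [-24.4232  40.8927 -40.8248 103.5291  57.3076  59.6511 -24.4604] [-0.8941 -1.0858 -2.2171] 0.028004139208098223 29.999985694885254 10.7667
```

The first call was speed-limited, so the tilt isn't fully undone. I'll raise, straighten up, and check for disturbance.

carry_out([
  {"xyz": [0,0,0.03],"turn": [0,0,0],"jaw": 1},
  {"xyz": [0,0,0.06],"turn": [0,0,0],"jaw": 1},
  {"xyz": [0,0,0.09],"turn": [0,0,0],"jaw": 1},
  {"xyz": [0,0.01,0.09],"turn": [0.05,0.08,0.01],"jaw": 1},
  {"xyz": [0,0.02,0.09],"turn": [0.09,0.15,0.015],"jaw": 1},
])

```text
time: 11.18
ee_pos: [0.5087, 0.373, 0.2509]
eef_rot: [[-0.933, 0.313, 0.177], [0.302, 0.949, -0.085], [-0.195, -0.026, -0.981]]
ft_force: [0.6, 0.4, -2.8]
gripper_width: 0.0277
gripper_force: 30.0
```

```bash
python3 back.py
```

```text
to dock [-0.0062  0.0087 -0.1375] turn [0.0843 0.1786 0.016 ] q [-16.0971  36.6066 -49.1242  91.7548  41.8405  67.5572  -5.2017] [ 0.5573  0.3979 -2.7768] 0.027725036027517396 30.000434517860413 11.1833
```

carry_out([
  {"xyz": [-0.003,0.004,-0.01],"turn": [0.04,0.09,0.008],"jaw": 1},
  {"xyz": [-0.006,0.009,-0.02],"turn": [0.084,0.178,0.016],"jaw": 1},
  {"xyz": [-0.006,0.009,-0.02],"turn": [0.084,0.178,0.016],"jaw": 1},
  {"xyz": [-0.006,0.009,-0.02],"turn": [0.084,0.178,0.016],"jaw": 1},
  {"xyz": [-0.006,0.009,-0.02],"turn": [0.084,0.178,0.016],"jaw": 1},
])

```text
time: 11.6
ee_pos: [0.502, 0.3802, 0.227]
eef_rot: [[-0.955, 0.296, 0.0], [0.296, 0.955, -0.007], [-0.002, -0.006, -1.0]]
ft_force: [-2.0, 0.1, -2.0]
gripper_width: 0.028
gripper_force: 30.0
```

```bash
python3 back.py; python3 - <<'E'
from h import *
a=cap('scene')['image'][:,:,::-1];b=cap('top')['image'][:,:,::-1]
cv2.imwrite('pics/c5.png',cv2.convertScaleAbs(np.hstack([cv2.resize(a[70:220,200:330],(390,450)),cv2.resize(b[150:280,130:240],(380,450))]),alpha=1.4))
E
```

```text
to dock [ 0.0005  0.0015 -0.1136] turn [0.0069 0.0003 0.0008] q [-10.7088  41.7281 -52.8435  87.7219  35.0173  68.524    2.9168] [-1.9919  0.0824 -1.9961] 0.02798767891156109 29.999783635139465 11.6
```

View pics/c5.png

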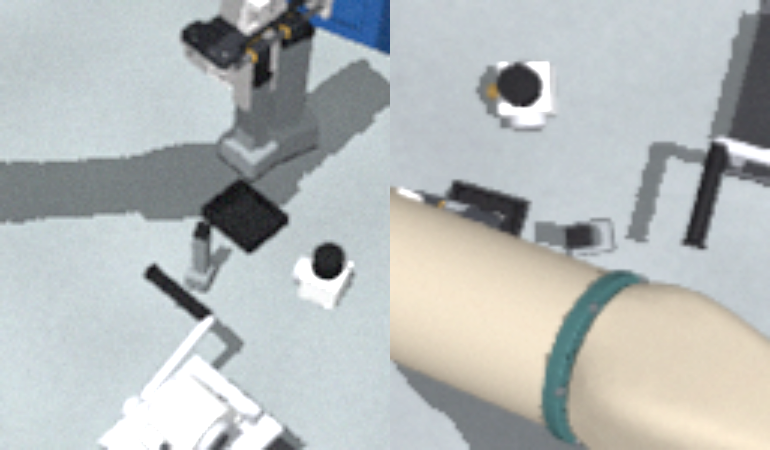

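Everything is undisturbed: the small stand, regulator and lever are where they were, and the dock at (245,215) is clear below the scanner. Descending.

carry_out([
  {"xyz": [0.0005,0.0015,-0.02],"turn": [0.005,0,0],"jaw": 1},
  {"xyz": [0.0005,0.0015,-0.04],"turn": [0.005,0,0],"jaw": 1},
  {"xyz": [0.0005,0.0015,-0.06],"turn": [0.005,0,0],"jaw": 1},
  {"xyz": [0.0005,0.0015,-0.07],"turn": [0.005,0,0],"jaw": 1},
  {"xyz": [0.0005,0.0015,-0.07],"turn": [0.005,0,0],"jaw": 1},
])

```text
time: 12.12
ee_pos: [0.5015, 0.3809, 0.1544]
eef_rot: [[-0.956, 0.295, -0.003], [0.295, 0.956, -0.005], [0.002, -0.005, -1.0]]
ft_force: [-0.1, -0.4, -2.0]
gripper_width: 0.0278
gripper_force: 30.0
```

```bash
python3 back.py
```

```text
to dock [ 0.001   0.0008 -0.041 ] turn [ 0.0046 -0.0032 -0.0005] q [-11.8731  45.9416 -50.1179  92.1501  39.027   61.1926  -0.3396] [-0.1126 -0.4255 -2.0106] 0.027767772924244743 29.999526143074036 12.1167
```

carry_out([
  {"xyz": [0.001,0.001,-0.01],"turn": [0.003,-0.002,0],"jaw": 1},
  {"xyz": [0.001,0.001,-0.02],"turn": [0.003,-0.002,0],"jaw": 1},
  {"xyz": [0.001,0.001,-0.03],"turn": [0.003,-0.002,0],"jaw": 1},
  {"xyz": [0.001,0.001,-0.036],"turn": [0.003,-0.002,0],"jaw": 1},
  {"xyz": [0.001,0.001,-0.039],"turn": [0.003,-0.002,0],"jaw": 1},
])

```text
time: 12.53
ee_pos: [0.5039, 0.3818, 0.1157]
eef_rot: [[-0.955, 0.297, -0.001], [0.297, 0.955, 0.0], [0.001, 0.0, -1.0]]
ft_force: [-0.2, 1.1, -1.5]
gripper_width: 0.0278
gripper_force: 30.0
```

carry_out([
  {"xyz": [0,0,0],"turn": [0,0,0],"jaw": 1},
  {"xyz": [0,0,0],"turn": [0,0,0],"jaw": 1},
  {"xyz": [0,0,0],"turn": [0,0,0],"jaw": 1},
])

```text
time: 12.78
ee_pos: [0.5045, 0.3828, 0.1173]
eef_rot: [[-0.955, 0.297, 0.001], [0.297, 0.955, 0.002], [-0.0, 0.002, -1.0]]
ft_force: [-1.2, 0.3, -1.4]
gripper_width: 0.0278
gripper_force: 30.0
```

```bash
python3 back.py
```

```text
to dock [-0.002  -0.0011 -0.0039] turn [-0.0022  0.001   0.0021] q [-12.5874  48.3251 -48.4392  93.8102  41.5812  57.2736  -2.291 ] [-1.1621  0.2572 -1.3532] 0.027769032581991617 29.999526143074036 12.7833
```

carry_out([
  {"xyz": [-0.001,-0.001,-0.0015],"turn": [0,0,0],"jaw": 1},
  {"xyz": [-0.002,-0.001,-0.003],"turn": [-0.002,0.001,0],"jaw": 1},
  {"xyz": [-0.002,-0.001,-0.004],"turn": [-0.002,0.001,0],"jaw": 1},
  {"xyz": [-0.002,-0.001,-0.004],"turn": [-0.002,0.001,0],"jaw": 1},
])

```text
time: 13.12
ee_pos: [0.5021, 0.3813, 0.1135]
eef_rot: [[-0.955, 0.297, -0.0], [0.297, 0.955, -0.001], [0.0, -0.001, -1.0]]
ft_force: [-1.0, -0.0, 3.6]
gripper_width: 0.0281
gripper_force: 30.0
```

```bash
python3 back.py
```

```text
to dock [ 0.0004  0.0004 -0.0001] turn [ 0.0009 -0.0003  0.0021] q [-12.7114  48.4562 -48.2434  94.2512  41.7982  56.9468  -2.6467] [-1.0103 -0.0494  3.6015] 0.02813559061437564 30.000835061073303 13.1167
```

carry_out([
  {"xyz": [0,0,0],"turn": [0,0,0],"jaw": 0.3},
  {"xyz": [0,0,0],"turn": [0,0,0],"jaw": 0.3},
  {"xyz": [0,0,0],"turn": [0,0,0],"jaw": 0.3},
  {"xyz": [0,0,0],"turn": [0,0,0],"jaw": 0.3},
  {"xyz": [0,0,0],"turn": [0,0,0],"jaw": 0.3},
])

```text
time: 13.53
ee_pos: [0.5023, 0.3815, 0.1129]
eef_rot: [[-0.955, 0.297, -0.0], [0.297, 0.955, -0.0], [0.0, -0.0, -1.0]]
ft_force: [-0.4, -0.2, -1.1]
gripper_width: 0.0581
gripper_force: 0.0
```

carry_out([
  {"xyz": [0,0,0],"turn": [0,0,0],"jaw": 0.3},
  {"xyz": [0,0,0.02],"turn": [0,0,0],"jaw": 0.3},
  {"xyz": [0,0,0.05],"turn": [0,0,0],"jaw": 0.3},
  {"xyz": [0,0,0.085],"turn": [0,0,0],"jaw": 0.3},
  {"xyz": [0,0,0.12],"turn": [0,0,0],"jaw": 0.3},
])

```text
time: 13.95
ee_pos: [0.5018, 0.3811, 0.2338]
eef_rot: [[-0.955, 0.297, -0.002], [0.297, 0.955, -0.001], [0.001, -0.002, -1.0]]
ft_force: [0.5, 0.5, 0.1]
gripper_width: 0.0659
gripper_force: 0.0
```

```bash
python3 back.py;python3 - <<'E'
from h import *
np.set_printoptions(precision=4,suppress=True)
# lever grip from earlier bar ends/fixture geometry
o=np.array([.6218,.0032]);x=np.array([.9655,-.2605]);y=np.array([.2605,.9655])
a=np.radians(25)
for xf in(-.125,-.12,-.13):print(xf,o+x*xf+y*.13*np.cos(a),.085+.13*np.sin(a),'top',o+x*xf,.215)
E
```

```text
to dock [ 0.0007  0.0006 -0.1204] turn [ 0.0011 -0.0018  0.0016] q [-10.4383  41.3803 -53.1749  87.2781  34.4769  68.9862   3.3285] [0.505  0.539  0.1068] 0.0659043556359319 0.0 13.95
-0.125 [0.5318 0.1495] 0.13994037402629095 top [0.5011 0.0358] 0.215
-0.12 [0.5366 0.1482] 0.13994037402629095 top [0.5059 0.0345] 0.215
-0.13 [0.527  0.1508] 0.13994037402629095 top [0.4963 0.0371] 0.215
```

carry_out([
  {"xyz": [0.004,-0.03,0.02],"turn": [0,0,0.01],"jaw": 0.3},
  {"xyz": [0.008,-0.06,0.026],"turn": [0,0,0.02],"jaw": 0.3},
  {"xyz": [0.012,-0.095,0.026],"turn": [0,0,0.03],"jaw": 0.3},
  {"xyz": [0.016,-0.13,0.026],"turn": [0,0,0.038],"jaw": 0.3},
  {"xyz": [0.02,-0.16,0.026],"turn": [0,0,0.038],"jaw": 0.3},
])

```text
time: 14.37
ee_pos: [0.5225, 0.2189, 0.259]
eef_rot: [[-0.965, 0.261, 0.0], [0.261, 0.965, -0.002], [-0.0, -0.002, -1.0]]
ft_force: [0.5, -1.2, -0.8]
gripper_width: 0.0662
gripper_force: 0.0
```

carry_out([
  {"xyz": [0.004,-0.03,0],"turn": [0,0,0],"jaw": 0.3},
  {"xyz": [0.01,-0.06,0],"turn": [0,0,0],"jaw": 0.3},
  {"xyz": [0.01,-0.071,0],"turn": [0,0,0],"jaw": 0.3},
  {"xyz": [0.01,-0.071,0],"turn": [0,0,0],"jaw": 0.3},
  {"xyz": [0.01,-0.071,0],"turn": [0,0,0],"jaw": 0.3},
])

```text
time: 14.78
ee_pos: [0.5321, 0.1512, 0.2591]
eef_rot: [[-0.965, 0.261, -0.0], [0.261, 0.965, 0.001], [0.001, 0.001, -1.0]]
ft_force: [-0.5, 0.1, -0.3]
gripper_width: 0.0659
gripper_force: 0.0
```

```bash
python3 - <<'E'
from h import *
import pickle
np.set_printoptions(precision=4,suppress=True)
c=cap('wrist');t=cap('scene');b=cap('top');s=ctrl.read_state();pickle.dump((c,t,b,s),open('w6.pkl','wb'))
print(s['ee_pos'],s['eef_rot'],s['gripper_width'],s['joint_pos'])
P=np.array([.5318,.1495,.14]);x=np.array([.9655,-.2605,0])
for k in(-.045,0,.045):print(proj(c,P+k*x))
im=c['image'].copy()
y0,x0=90,180
cr=cv2.resize(im[90:290,140:370,::-1],None,fx=2,fy=2,interpolation=2)
sc=cv2.resize(t['image'][70:170,250:330,::-1],(320,400))
cv2.imwrite('pics/w6.png',cv2.convertScaleAbs(np.hstack([cr,sc]),alpha=1.3))
E
```

```text
[0.5317 0.1529 0.2592] [[-0.9662  0.2577 -0.0001]
 [ 0.2577  0.9662  0.001 ]
 [ 0.0004  0.0009 -1.    ]] 0.06607953812827244 [ 17.2734  34.614  -58.6954  97.6214  31.959   66.2766  24.7291]
[252.9136 146.3968]
[253.0052 188.2037]
[253.0905 227.1336]
```

View pics/w6.png

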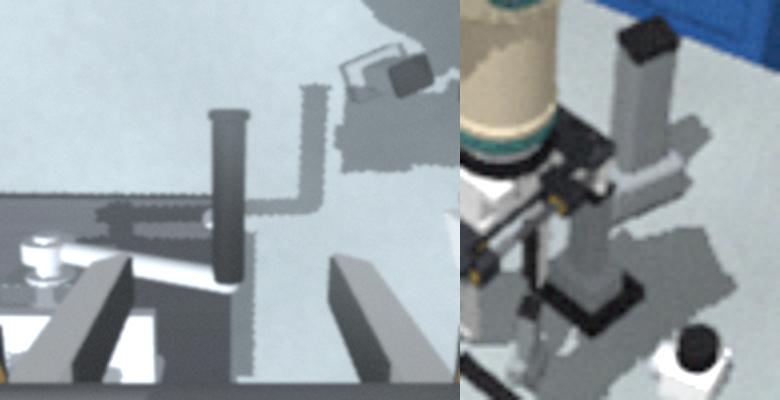

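The scanner stands upright in the dock (right panel). In the wrist view the bar at column about 254.5 is centred under the tool and parallel to it. Descending onto the handle.

carry_out([
  {"xyz": [0,-0.001,-0.03],"turn": [0,0,0],"jaw": 0.3},
  {"xyz": [0,-0.001,-0.06],"turn": [0,0,0],"jaw": 0.3},
  {"xyz": [0,-0.001,-0.09],"turn": [0,0,0],"jaw": 0.3},
  {"xyz": [0,-0.001,-0.12],"turn": [0,0,0],"jaw": 0.3},
  {"xyz": [0,-0.001,-0.139],"turn": [0,0,0],"jaw": 0.3},
])

```text
time: 15.35
ee_pos: [0.5306, 0.1508, 0.1174]
eef_rot: [[-0.966, 0.258, -0.003], [0.258, 0.966, -0.001], [0.003, -0.001, -1.0]]
ft_force: [-0.8, -0.1, 0.6]
gripper_width: 0.0656
gripper_force: 0.0
```

carry_out([
  {"xyz": [0,0,0],"turn": [0,0,0],"jaw": 0.5},
  {"xyz": [0,0,0],"turn": [0,0,0],"jaw": 0.6},
  {"xyz": [0,0,0],"turn": [0,0,0],"jaw": 0.65},
  {"xyz": [0,0,0],"turn": [0,0,0],"jaw": 0.7},
  {"xyz": [0,0,0],"turn": [0,0,0],"jaw": 0.7},
], force=40)

```text
time: 15.77
ee_pos: [0.5332, 0.1501, 0.1214]
eef_rot: [[-0.965, 0.261, 0.002], [0.261, 0.965, 0.0], [-0.002, 0.001, -1.0]]
ft_force: [0.1, -0.5, -0.7]
gripper_width: 0.036
gripper_force: 0.0
```

```bash
python3 - <<'E'
from h import *
np.set_printoptions(precision=4,suppress=True)
s=ctrl.read_state();print(s['ee_pos'],s['gripper_width'],s['ft_force'],s['eef_rot'])
E
```

```text
[0.5332 0.1501 0.1214] 0.03600441790029715 [ 0.1435 -0.5475 -0.6976] [[-0.9654  0.2608  0.0021]
 [ 0.2608  0.9654  0.0003]
 [-0.002   0.0008 -1.    ]]
```

carry_out([
  {"xyz": [0,0,0],"turn": [0,0,0],"jaw": 1},
  {"xyz": [0,0,0],"turn": [0,0,0],"jaw": 1},
  {"xyz": [0,0,0],"turn": [0,0,0],"jaw": 1},
  {"xyz": [0,0,0],"turn": [0,0,0],"jaw": 1},
  {"xyz": [0,0,0],"turn": [0,0,0],"jaw": 1},
])

```text
time: 16.18
ee_pos: [0.5327, 0.1497, 0.1203]
eef_rot: [[-0.965, 0.261, 0.0], [0.261, 0.965, -0.0], [-0.0, 0.0, -1.0]]
ft_force: [0.0, 0.0, 3.2]
gripper_width: 0.0171
gripper_force: 40.0
```

carry_out([
  {"xyz": [0,0,0],"turn": [0,0,0],"jaw": 1},
  {"xyz": [0,0,0],"turn": [0,0,0],"jaw": 1},
  {"xyz": [0,0,0],"turn": [0,0,0],"jaw": 1},
])

```text
time: 16.43
ee_pos: [0.5327, 0.1497, 0.1202]
eef_rot: [[-0.965, 0.261, 0.0], [0.261, 0.965, -0.0], [-0.0, -0.0, -1.0]]
ft_force: [-0.0, 0.2, 4.6]
gripper_width: 0.017
gripper_force: 40.0
```

```bash
python3 - <<'E'
from h import *
np.set_printoptions(precision=4,suppress=True)
s=ctrl.read_state();P=np.array(s['ee_pos']);print(P,s['gripper_width'],s['gripper_force'],s['ft_force'])
y=np.array([.2605,.9655,0]);z=np.array([0,0,1.]);L=.13
f=lambda d:L*(np.cos(np.radians(d))*y+np.sin(np.radians(d))*z)
for d in range(25,95,5):print(d,f(d)-f(25))
E
```

```text
[0.5327 0.1497 0.1202] 0.017001846270996455 39.99936819076538 [-0.0071  0.1608  4.5899]
25 [0. 0. 0.]
30 [-0.0014 -0.0051  0.0101]
35 [-0.003  -0.0109  0.0196]
40 [-0.0048 -0.0176  0.0286]
45 [-0.0067 -0.025   0.037 ]
50 [-0.0089 -0.0331  0.0446]
55 [-0.0113 -0.0418  0.0515]
60 [-0.0138 -0.051   0.0576]
65 [-0.0164 -0.0607  0.0629]
70 [-0.0191 -0.0708  0.0672]
75 [-0.0219 -0.0813  0.0706]
80 [-0.0248 -0.092   0.0731]
85 [-0.0277 -0.1028  0.0746]
90 [-0.0307 -0.1138  0.0751]
```

carry_out([
  {"xyz": [-0.0014,-0.0051,0.0101],"turn": [0,0,0],"jaw": 1},
  {"xyz": [-0.003,-0.0109,0.0196],"turn": [0,0,0],"jaw": 1},
  {"xyz": [-0.0048,-0.0176,0.0286],"turn": [0,0,0],"jaw": 1},
  {"xyz": [-0.0067,-0.025,0.037],"turn": [0,0,0],"jaw": 1},
  {"xyz": [-0.0067,-0.025,0.037],"turn": [0,0,0],"jaw": 1},
])

```text
time: 16.85
ee_pos: [0.5264, 0.1271, 0.1578]
eef_rot: [[-0.965, 0.261, 0.002], [0.261, 0.965, 0.006], [-0.0, 0.006, -1.0]]
ft_force: [2.8, 7.9, -4.5]
gripper_width: 0.0172
gripper_force: 40.0
```

```bash
cat > lv.py <<'E'
from h import *
np.set_printoptions(precision=4,suppress=True)
s=ctrl.read_state();P=np.array(s['ee_pos'])
A=np.array([.5327,.1497,.1202]);y=np.array([.2605,.9655,0]);z=np.array([0,0,1.]);L=.13
f=lambda d:L*(np.cos(np.radians(d))*y+np.sin(np.radians(d))*z)
v=P-A+f(25);print('ang',np.degrees(np.arctan2(v[2],v@y)),'r',np.hypot(v[2],v@y),'P',P,s['gripper_width'],s['ft_force'],s['torque'],s['joint_pos'],s['time'])
for d in(50,55,60,65,70,75,80,85,90):print(d,A+f(d)-f(25)-P)
E
python3 lv.py
```

```text
ang 44.46311436236732 r 0.13217025080834963 P [0.5264 0.1271 0.1578] 0.017163508433550717 [ 2.8371  7.8514 -4.5368] [ 1.6976 -0.6006 -0.0631] [ 17.1806  40.0085 -53.8255 106.5733  39.5317  54.0461  20.0492] 16.85
50 [-0.0026 -0.0105  0.007 ]
55 [-0.0049 -0.0191  0.0139]
60 [-0.0074 -0.0284  0.02  ]
65 [-0.01   -0.0381  0.0252]
70 [-0.0128 -0.0482  0.0296]
75 [-0.0156 -0.0586  0.033 ]
80 [-0.0185 -0.0693  0.0354]
85 [-0.0214 -0.0802  0.0369]
90 [-0.0244 -0.0911  0.0374]
```

carry_out([
  {"xyz": [-0.0022,-0.0081,0.0076],"turn": [0,0,0],"jaw": 1},
  {"xyz": [-0.0046,-0.0168,0.0145],"turn": [0,0,0],"jaw": 1},
  {"xyz": [-0.0071,-0.026,0.0206],"turn": [0,0,0],"jaw": 1},
  {"xyz": [-0.0097,-0.0357,0.0259],"turn": [0,0,0],"jaw": 1},
  {"xyz": [-0.0124,-0.0458,0.0302],"turn": [0,0,0],"jaw": 1},
])

```text
time: 17.27
ee_pos: [0.5157, 0.0882, 0.1897]
eef_rot: [[-0.966, 0.257, 0.007], [0.257, 0.966, 0.017], [-0.003, 0.018, -1.0]]
ft_force: [1.9, 17.5, 5.7]
gripper_width: 0.0168
gripper_force: 40.0
```

carry_out([
  {"xyz": [-0.0028,-0.0105,0.0034],"turn": [0,0,0],"jaw": 1},
  {"xyz": [-0.0057,-0.0212,0.0059],"turn": [0,0,0],"jaw": 1},
  {"xyz": [-0.0086,-0.032,0.0074],"turn": [0,0,0],"jaw": 1},
  {"xyz": [-0.0086,-0.032,0.0074],"turn": [0,0,0],"jaw": 1},
  {"xyz": [-0.0086,-0.032,0.0074],"turn": [0,0,0],"jaw": 1},
])

```text
time: 17.68
ee_pos: [0.507, 0.0555, 0.1992]
eef_rot: [[-0.966, 0.257, 0.008], [0.257, 0.966, 0.012], [-0.004, 0.014, -1.0]]
ft_force: [-4.3, 11.7, 26.2]
gripper_width: 0.0173
gripper_force: 40.0
```

```bash
python3 lv.py
```

```text
ang 81.44722830354094 r 0.1354102182041757 P [0.507  0.0555 0.1992] 0.01726605497231188 [-4.2968 11.6617 26.1603] [ 2.9321  0.9582 -0.0792] [ 28.806   35.1134 -58.3038 108.9564  35.7243  55.7056  29.2644] 17.6833
50 [ 0.0168  0.0612 -0.0343]
55 [ 0.0145  0.0525 -0.0274]
60 [ 0.012   0.0432 -0.0213]
65 [ 0.0094  0.0335 -0.0161]
70 [ 0.0066  0.0234 -0.0117]
75 [ 0.0038  0.013  -0.0083]
80 [ 0.0009  0.0023 -0.0059]
85 [-0.002  -0.0086 -0.0044]
90 [-0.005  -0.0195 -0.0039]
```

The tool is being pushed up by the handle with 26 N, so my arc runs slightly low. I'll ease the command upward.

carry_out([
  {"xyz": [0,0,0.002],"turn": [0,0,0],"jaw": 1},
  {"xyz": [0,0,0.004],"turn": [0,0,0],"jaw": 1},
  {"xyz": [0,0,0.005],"turn": [0,0,0],"jaw": 1},
  {"xyz": [0,0,0.005],"turn": [0,0,0],"jaw": 1},
])

```text
time: 18.02
ee_pos: [0.5058, 0.0513, 0.2003]
eef_rot: [[-0.966, 0.259, 0.003], [0.259, 0.966, 0.008], [-0.001, 0.008, -1.0]]
ft_force: [2.4, 8.4, -0.7]
gripper_width: 0.0171
gripper_force: 40.0
```

```bash
python3 lv.py
```

```text
ang 83.30216260488673 r 0.13593225052720798 P [0.5058 0.0513 0.2003] 0.01708620404285266 [ 2.4254  8.3704 -0.7077] [ 2.2431 -0.5799 -0.0557] [ 29.0552  35.0117 -58.2339 108.8243  35.5234  56.1763  29.6693] 18.0167
50 [ 0.018   0.0653 -0.0354]
55 [ 0.0156  0.0566 -0.0285]
60 [ 0.0131  0.0474 -0.0224]
65 [ 0.0105  0.0377 -0.0172]
70 [ 0.0078  0.0275 -0.0128]
75 [ 0.0049  0.0171 -0.0094]
80 [ 0.0021  0.0064 -0.007 ]
85 [-0.0009 -0.0045 -0.0055]
90 [-0.0038 -0.0154 -0.005 ]
```

carry_out([
  {"xyz": [-0.001,-0.005,0.0005],"turn": [0,0,0],"jaw": 1},
  {"xyz": [-0.0025,-0.01,0.001],"turn": [0,0,0],"jaw": 1},
  {"xyz": [-0.004,-0.0155,0.001],"turn": [0,0,0],"jaw": 1},
  {"xyz": [-0.004,-0.0155,0.001],"turn": [0,0,0],"jaw": 1},
  {"xyz": [-0.004,-0.0155,0.001],"turn": [0,0,0],"jaw": 1},
])

```text
time: 18.43
ee_pos: [0.5019, 0.0369, 0.2021]
eef_rot: [[-0.966, 0.258, 0.004], [0.259, 0.966, 0.009], [-0.001, 0.01, -1.0]]
ft_force: [-0.2, 10.0, 6.3]
gripper_width: 0.017
gripper_force: 40.0
```

carry_out([
  {"xyz": [0,0,0],"turn": [0,0,0],"jaw": 1},
  {"xyz": [0,0,0],"turn": [0,0,0],"jaw": 1},
  {"xyz": [0,0,0],"turn": [0,0,0],"jaw": 1},
  {"xyz": [0,0,0],"turn": [0,0,0],"jaw": 1},
])

```text
time: 18.77
ee_pos: [0.5019, 0.037, 0.2021]
eef_rot: [[-0.966, 0.258, 0.004], [0.258, 0.966, 0.009], [-0.001, 0.009, -1.0]]
ft_force: [1.2, 9.0, 5.8]
gripper_width: 0.0168
gripper_force: 40.0
```

```bash
python3 lv.py|head -3; python3 - <<'E'
from h import *
import pickle
np.set_printoptions(precision=1,suppress=True)
c=cap('wrist');cv2.imwrite('pics/w7.png',cv2.convertScaleAbs(cv2.resize(c['image'][:,:,::-1],(768,576)),alpha=1.4));pickle.dump(c,open('w7.pkl','wb'))
im=c['image'].astype(int)
# bar in front (upper image) of the pads: dark vertical strip
for v in range(90,260,15):
    r=np.where(im[v,200:310].max(1)<70)[0]+200
    print(v,(r.min(),r.max(),len(r)) if len(r) else None)
o=np.array([.6218,.0032]);x=np.array([.9655,-.2605])
for xf in(-.17,-.125,-.08):print(proj(c,[*(o+x*xf),.215]),'axle',proj(c,[*(o+x*xf),.085]))
E
```

```text
ang 89.57751732465691 r 0.1368799209469284 P [0.5019 0.037  0.2021] 0.016821625572865456 [1.2353 9.0093 5.8118] [ 2.5749 -0.0467 -0.0641] [ 31.1811  34.5581 -58.7264 109.4603  35.2995  55.9858  31.242 ] 18.7667
50 [ 0.0219  0.0796 -0.0373]
55 [ 0.0195  0.0709 -0.0304]
90 None
105 None
120 None
135 None
150 None
165 None
180 (np.int64(243), np.int64(245), 3)
195 (np.int64(242), np.int64(269), 28)
210 (np.int64(242), np.int64(270), 29)
225 (np.int64(240), np.int64(270), 31)
240 (np.int64(238), np.int64(299), 36)
255 (np.int64(200), np.int64(309), 83)
[252.5 163.9] axle [252.3 145.7]
[252.5 234.6] axle [252.3 187.8]
[252.4 297.1] axle [252.3 227. ]
```

carry_out([
  {"xyz": [-0.0004,-0.0015,0.0005],"turn": [0,0,0],"jaw": 1},
  {"xyz": [-0.0004,-0.0015,0.0005],"turn": [0,0,0],"jaw": 1},
  {"xyz": [-0.0004,-0.0015,0.0005],"turn": [0,0,0],"jaw": 1},
  {"xyz": [-0.0004,-0.0015,0.0005],"turn": [0,0,0],"jaw": 1},
  {"xyz": [-0.0004,-0.0015,0.0005],"turn": [0,0,0],"jaw": 1},
])

```text
time: 19.23
ee_pos: [0.5014, 0.0353, 0.2023]
eef_rot: [[-0.966, 0.258, 0.003], [0.258, 0.966, 0.009], [-0.001, 0.009, -1.0]]
ft_force: [0.6, 9.0, 3.8]
gripper_width: 0.0171
gripper_force: 40.0
```

```bash
python3 lv.py|head -3; python3 -c "
from station import ctrl
print(ctrl.finish_job())"
```

```text
ang 90.304432418287 r 0.13702663958096484 P [0.5014 0.0353 0.2023] 0.017085612944933964 [0.5898 8.9768 3.7646] [ 2.5967 -0.2668  0.013 ] [ 31.4074  34.5198 -58.7654 109.5133  35.2639  55.9929  31.4265] 19.2333
50 [ 0.0223  0.0813 -0.0374]
55 [ 0.02    0.0726 -0.0305]
the job is handed in; nothing more can be done
None
```

The job is handed in at 19.2 s: the scanner was held on the tag for about 2.5 s at an estimated 81 mm and 0.5° off square, then stood back in its dock, and the arm still holds the cam lever at about 90° (upright, from the arm's position; the lift itself was not measured).

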